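# Pull the brass plate for an order

### The arm

A 6-joint arm with a two-finger parallel gripper is mounted at the origin on the work surface. World frame = base frame: x ahead of the robot, y to its left, z up, the work surface at z = 0. Lengths are in m, angles in rad, forces in N, time in s.
With the tool pointing down it reaches from about 0.35 to 0.975 m from the base axis. Payload 7.1 kg.
Tool frame: the origin (TCP) lies between the finger pads; the fingertips stand 17 mm ahead of it and the grasp point (between the pads) lies 2 mm behind it; z points along the fingers, y is the line along which they close (so a half turn about z gives the same grasp; the last joint's range is limited). The gripper opens to 88 mm and grips with 3 to 60 N. Pads are 20 mm wide; open, the fingers measure 115 mm over their backs; the gripper's body (75 mm by 178 mm) begins 61 mm behind the grasp point.
Start: joints at [1.255, 0.423, 1.63, -0, 1.089, -0.019], TCP at [0.183, 0.598, 0.24] pointing down, gripper open.
Joint ranges: [-3, 3], [-0.9, 2.11], [0.09, 2.58], [-1.31, 4.45], [0.11, 2.69], [-2.54, 2.54]. Speed limits (rad/s): [2.39, 2.39, 3.01, 3.14, 3.14, 3.14].

### API

Orientations are given as a unit quaternion [x, y, z, w].
In Python, from cell import arm gives the robot as it stands.
- The arm moves only by the tool inch_along, called after "Emit:" as name(argument=value, ...), one argument or row to a line, values as JSON. Schema: {"type":"object","properties":{"deltas":{"type":"array","items":{"type":"array","items":{"type":"array","items":{"type":"number"},"minItems":6,"maxItems":6},"minItems":1,"maxItems":5},"minItems":1,"maxItems":1},"jaw":{"type":"number"},"grip_force":{"type":"number"},"only":{"type":"string"},"quiet":{"type":"boolean"},"lines":{"type":"string"}},"required":["deltas"],"additionalProperties":false}. deltas is a list that holds a single list of rows (three levels of brackets), with 1 to 5 rows, each of 6 numbers: dx, dy, dz in units of 50 mm, then a rotation vector rx, ry, rz in units of 0.2 rad; each row is the pose to reach, as a shift and turn from the pose commanded when the call began, along the tool's axes at that moment; what a row does not reach only later rows make up. A row lasts 1/8 s, in which the tool goes at most 0.0625 m and 0.188 rad, less where a joint would pass 70% of its speed; a pose out of reach is approached as far as the arm can. jaw is the finger opening in m, set as the call begins (left out keeps the last). The fingers move at their own pace and stop on an object; grip_force is the grip in N (left out, the last holds). Time passes only in rows, so rows that do not move let the fingers close. The tool returns the time, the measured TCP pose, the force, the opening and the grip force at its end. only (a regular expression) keeps the lines of the reply that match it, lines (a string "A,B") keeps lines A to B, and quiet returns only ok. Input that does not fit is refused with a message, and nothing moves.
- arm.observe(): the state, without advancing time (a new reading comes with each control period).
- arm.grab_frame(name): name is "side" or "top"; returns a dict with "color" (384x512x3 uint8, red, green, blue), "z_map" (384x512 float32, m along the optical axis (not along the pixel's ray), 0 where there is no reading), "vfov" (degrees; the focal length in pixels is half the picture's height over the tangent of half this angle, whatever the lens; pixels are square), "cx", "cy" (the principal point, pixels), "T" (4x4, takes a point from camera to world coordinates). Camera axes: x right, y down, z forward; pixel columns grow to the right and rows downward; lengths in m; the calibration is good to about 2 mm. A picture is of the moment at which its call begins.
- arm.close_job(): hands the job in; it is judged then, once.
The state is a dict: "clock": time; "q": joint angles; "joint_vel": joint speeds; "joint_efforts": joint torques, N m; "position": TCP position; "tcp_rot": TCP orientation; "contact_force": force on the tool from outside, world axes, zero at the start; "ft_torque": the same for the moment, N m; "width": finger opening in m; "grasp_force": force on a finger pad.
Only numpy, scipy, OpenCV 4.12 (cv2) and the standard library are available. Lean on these libraries where they do the work, as an engineer would, in place of code of your own. Each camera call takes 0.05 s, during which the arm holds its last target. There are 200 camera calls.

### The job

Push the yellow keeper bar aside so that it no longer lies over the rack, then slide the brass blanking plate straight up out of its slot by its top edge. Set it down gently, not dropping it, on the wooden order stand, the same way up and leaning back against the backrest with its foot in the channel, between the yellow box and the blue box and touching neither; leave the boxes, the other plates and the spray can where they are.

Things in the scene. Friction and masses are not known exactly. Their poses are not given: they have to be found in the camera images.
- rack: Grey slotted rack, fixed. Origin: underside, below the middle slot. Base 10 mm thick, x -110 to +75, y +/-58 mm. Three upright slots at x = -48, 0, +48 mm, each with one plate on edge, its faces across x. The slots are 11 mm wide grooves in the two side walls (y = +/-36 to +/-52 mm), from z = 10 to 70 mm, open at the top; nothing between the walls but the plates.
- keeper_pivot (a point): Top of the upright pivot pin of the keeper bar, at x = -90, y = 0, z = 127 mm of the rack.
- keeper (a joint): Angle (rad) of the yellow keeper bar, swinging level about its pivot. 0: along the rack's +x, 7 mm over the middle of the plates' tops, locking them in; grows anticlockwise from above, to the rack's +y side, stop at 1.6; clear of the plates above 1.2. Held by friction (about 1 N at the knob), stays where left. Bar 16 mm wide, reaching 165 mm from the pivot, at z = 127 to 135 mm.
- keeper_knob (a point): Top centre of the white upright knob on the keeper bar, 150 mm from the pivot: 18 mm diameter, 40 mm tall, standing on the bar (z = 135 to 175 mm).
- brass_plate: The brass-coloured plate: 8 mm thick (its x), 90 mm wide (its y), 110 mm high (its z), about 0.25 kg. Origin: centre of its lower edge. In the rack its lower edge stands at z = 10 mm, its top edge at z = 120 mm, 50 mm above the side walls, 40 mm clear to the next plate.
- green_plate: A green plate of the same size, origin as the brass plate's, in another slot. Stays.
- black_plate: A black plate of the same size, origin as the brass plate's, in another slot. Stays.
- stand: Wooden order stand, fixed, 300 mm long along its y. Origin: underside, below the foot of the backrest's front face. Level channel floor at z = 12 mm from the backrest's foot (x = 0) to a lip 10 mm high (x = 26 to 34 mm, the side away from the robot). The backrest leans 18 degrees from upright towards -x (towards the robot), up to x = -19, z = 69 mm; nothing above it.
- stand_seat (a point): Point on the channel floor at the backrest's foot, middle of the stand's length (x = 0, y = 0, z = 12 mm of the stand). A plate leaning flat on the backrest has its z axis tilted 18 degrees towards the stand's -x and its origin 4 mm in +x and 1 mm above this line.
- yellow_box: Small yellow carton standing loose in the stand's channel on the +y side: 20 (x) by 44 (y) by 60 mm high, its axes along the stand's. Origin: centre of its underside. 92 to 110 mm from the middle of the stand.
- blue_box: Small blue carton of the same size standing loose in the channel on the -y side, 92 to 110 mm from the middle. Origin: centre of its underside.
- spray_can: Red spray can standing loose beyond the rack and stand, 60 mm diameter, 190 mm high. Origin: centre of its underside. Stays.

How it is judged:
By the outcome, as a careful person would: the job done as asked, in the order asked, and still so for the second after the job is handed in, with the robot touching nothing.
It also fails if it takes over 56 s, if anything falls off the work surface, if the arm or the gripper's body presses on something with over 40 N, if the wrist force passes 120 N, or if a joint passes its speed limit or range.

## Working session

There is one attempt and no reset: what is moved stays moved. The work goes in short steps, Python scripts to look and compute and a tool call to move; the robot and the scene stay as the last step left them, time stands still between calls to the robot, and variables do not carry over. Pictures are saved under pics/ and viewed, at most 10 in all, crops included, and the job is handed in when it is done.

```bash
ls; mkdir -p pics; cat > h.py <<'E'
import numpy as np, cv2, pickle
from cell import arm
def K(f):
    F=f["color"].shape[0]/2/np.tan(np.radians(f["vfov"])/2); return F,f["cx"],f["cy"]
def pts(f):
    F,cx,cy=K(f); z=f["z_map"]; v,u=np.mgrid[:z.shape[0],:z.shape[1]]
    P=np.stack([(u-cx)/F*z,(v-cy)/F*z,z],-1); return P@f["T"][:3,:3].T+f["T"][:3,3]
E
python3 - <<'E'
from h import *
fs={n:arm.grab_frame(n) for n in("side","top")}
pickle.dump(fs,open("f0.pkl","wb"))
for n,f in fs.items():
    cv2.imwrite(f"pics/{n}0.png",f["color"][:,:,::-1]); print(n,K(f),f["T"].round(3).tolist())
s=arm.observe();print(s)
E
```

```text
cell.py
pics
side (np.float64(493.2722395354535), 252.8813796235368, 192.22903125639928) [[0.745, -0.499, 0.441, 0.161], [-0.667, -0.558, 0.495, -0.596], [-0.001, -0.663, -0.749, 0.917], [0.0, 0.0, 0.0, 1.0]]
top (np.float64(444.9628614234933), 252.66520580043147, 190.20861902459103) [[-0.029, -0.982, 0.189, 0.442], [-1.0, 0.028, -0.009, -0.053], [0.004, -0.189, -0.982, 1.088], [0.0, 0.0, 0.0, 1.0]]
{'clock': 0.1, 'q': array([ 1.25497810e+00,  4.23761451e-01,  1.63059190e+00, -3.70533595e-05,
        1.08856798e+00, -1.90056609e-02]), 'joint_vel': array([ 0.00022288, -0.0007639 , -0.00242954,  0.00101874,  0.00204204,
        0.00010517]), 'joint_efforts': array([ 4.10709135e-04, -5.45611346e+01, -2.74325699e+01,  6.45341096e-02,
        1.88403757e-02,  1.77096098e-05]), 'position': array([0.18264082, 0.59723649, 0.23898977]), 'tcp_rot': array([ 1.47853582e-01,  9.89009038e-01, -6.57787644e-04, -9.45210514e-05]), 'contact_force': array([-0.33065757,  0.60064694, -0.73835651]), 'ft_torque': array([ 0.02439198,  0.0371408 , -0.00919861]), 'grasp_force': 0.0, 'width': 0.08769597669953487}
```

View pics/side0.png

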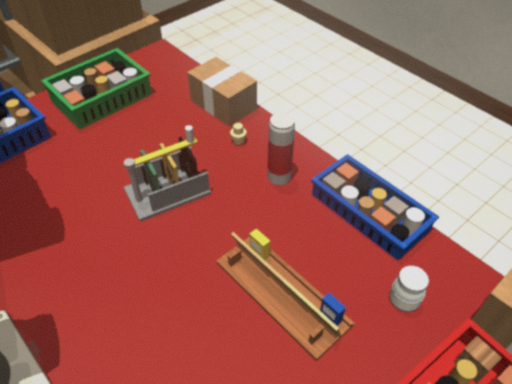

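View pics/top0.png

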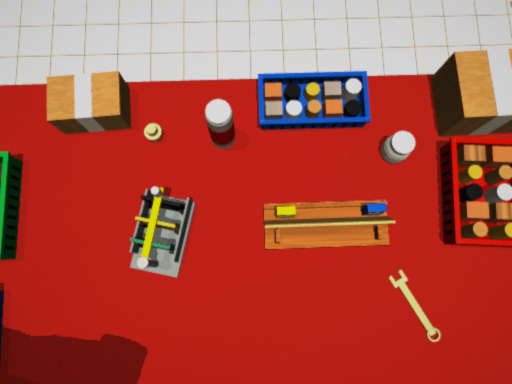

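The side view shows the rack at about (167,180), with the knob at (189,135), the brass plate at (172,160) and the stand at (285,290). In the top view the rack is at (160,235), the knob at (155,190), the pivot at (142,263), and brass is the middle plate at (155,222). The stand is at (326,224), with the yellow box at (286,211) and the blue box at (375,209).

```bash
python3 - <<'E'
from h import *
fs=pickle.load(open("f0.pkl","rb"))
roi={"side":dict(rack=(110,115,220,220),stand=(210,225,360,360)),"top":dict(rack=(120,175,205,285),stand=(255,192,400,255))}
H={"yel":((24,150,90),(33,255,255)),"brass":((15,100,60),(23,255,255)),"green":((45,80,30),(90,255,255)),"blue":((105,150,60),(125,255,255)),"white":((0,0,150),(179,60,255)),"grey":((0,0,60),(179,50,149))}
for n,f in fs.items():
    P=pts(f); hsv=cv2.cvtColor(f["color"],cv2.COLOR_RGB2HSV)
    for r,(a,b,c,d) in roi[n].items():
        for k,(lo,hi) in H.items():
            m=cv2.inRange(hsv,np.array(lo),np.array(hi)); q=np.zeros_like(m); q[b:d,a:c]=m[b:d,a:c]
            q=(q>0)&(f["z_map"]>0); p=P[q]
            if len(p)<5: continue
            zt=np.percentile(p[:,2],95); t=p[p[:,2]>zt-.008]
            print(n,r,k,len(p),"z",np.percentile(p[:,2],[2,50,98]).round(3),"top mean",t.mean(0).round(4), "x",np.percentile(t[:,0],[2,98]).round(3),"y",np.percentile(t[:,1],[2,98]).round(3))
    a,b,c,d=roi[n]["rack"]; cv2.imwrite(f"pics/{n}_rack.png",cv2.resize(f["color"][b:d,a:c,::-1],None,fx=5,fy=5,interpolation=cv2.INTER_CUBIC))
E
python3 - <<'E'
import cv2,numpy as np
a=cv2.imread('pics/side_rack.png');b=cv2.imread('pics/top_rack.png')
b=cv2.resize(b,(int(b.shape[1]*a.shape[0]/b.shape[0]),a.shape[0]))
c=np.hstack([a,b]);s=min(800/c.shape[1],600/c.shape[0]);cv2.imwrite('pics/rack0.png',cv2.resize(c,None,fx=s,fy=s))
E
```

```text
side rack yel 277 z [0.128 0.133 0.136] top mean [0.5526 0.154  0.1326] x [0.491 0.612] y [0.137 0.171]
side rack brass 431 z [-0.003  0.102  0.134] top mean [0.5651 0.1487 0.1298] x [0.484 0.633] y [0.132 0.174]
side rack green 12 z [0.115 0.118 0.12 ] top mean [0.5097 0.1401 0.118 ] x [0.507 0.513] y [0.126 0.153]
side rack white 378 z [0.004 0.009 0.174] top mean [0.6203 0.1401 0.173 ] x [0.613 0.627] y [0.133 0.149]
side rack grey 2257 z [0.005 0.032 0.137] top mean [0.5266 0.1531 0.1187] x [0.467 0.622] y [0.119 0.197]
side stand yel 162 z [0.066 0.07  0.073] top mean [ 0.5852 -0.1413  0.0699] x [0.575 0.595] y [-0.161 -0.12 ]
side stand brass 716 z [-0.002  0.053  0.069] top mean [ 0.5562 -0.177   0.0657] x [0.548 0.592] y [-0.331 -0.098]
side stand blue 262 z [0.033 0.07  0.073] top mean [ 0.5857 -0.3518  0.0699] x [0.577 0.596] y [-0.371 -0.331]
side stand grey 130 z [0.023 0.044 0.06 ] top mean [ 0.577  -0.3399  0.0541] x [0.575 0.578] y [-0.366 -0.145]
top rack yel 626 z [0.014 0.135 0.139] top mean [0.5544 0.1574 0.1357] x [0.492 0.628] y [0.138 0.176]
top rack brass 103 z [-0.001  0.093  0.142] top mean [0.6122 0.1416 0.1403] x [0.51  0.638] y [0.135 0.169]
top rack green 156 z [0.01  0.12  0.124] top mean [0.5166 0.1624 0.1206] x [0.504 0.53 ] y [0.122 0.206]
top rack white 1043 z [0.007 0.012 0.176] top mean [0.5242 0.1645 0.1518] x [0.466 0.629] y [0.136 0.185]
top rack grey 1172 z [0.007 0.012 0.135] top mean [0.5578 0.1451 0.0822] x [0.469 0.638] y [0.089 0.216]
top stand yel 189 z [0.022 0.072 0.076] top mean [ 0.5877 -0.1378  0.0727] x [0.578 0.598] y [-0.159 -0.115]
top stand brass 729 z [0.011 0.049 0.071] top mean [ 0.5542 -0.202   0.0676] x [0.55 0.56] y [-0.383 -0.091]
top stand blue 152 z [0.068 0.072 0.076] top mean [ 0.5883 -0.3462  0.0723] x [0.58  0.597] y [-0.367 -0.326]
top stand grey 16 z [0.03  0.046 0.052] top mean [ 0.5788 -0.3489  0.048 ] x [0.579 0.579] y [-0.362 -0.335]
```

View pics/rack0.png

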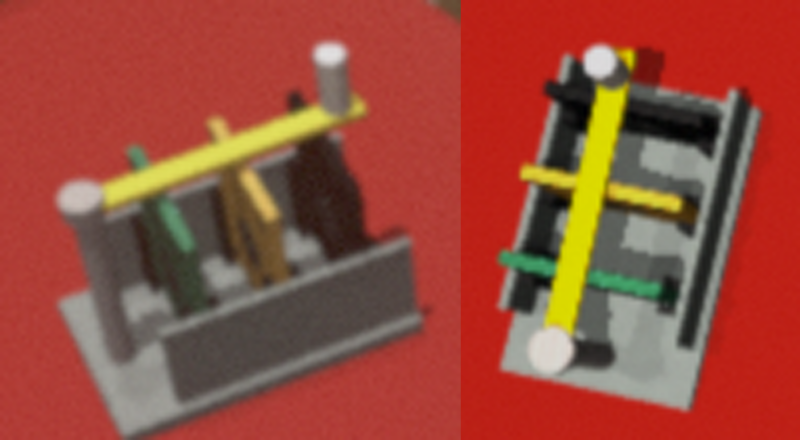

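The crops confirm that brass is the middle plate and the bar lies over all three plates. Next I'll get precise fits.

```bash
python3 - <<'E'
from h import *
fs=pickle.load(open("f0.pkl","rb"))
def line(p):
    c=p[:,:2].mean(0); d=np.linalg.svd(p[:,:2]-c)[2][0]; s=(p[:,:2]-c)@d
    lo,hi=np.percentile(s,[1,99]); return (c+d*(lo+hi)/2).round(4),"ang",np.degrees(np.arctan2(d[1],d[0])).round(1),"len",(hi-lo).round(3),"z",p[:,2].mean().round(4),len(p)
for n,f in fs.items():
    P=pts(f); hsv=cv2.cvtColor(f["color"],cv2.COLOR_RGB2HSV).astype(int); h,s,v=np.moveaxis(hsv,-1,0)
    x,y,z=np.moveaxis(P,-1,0); R=(x>.44)&(x<.67)&(y>.07)&(y<.24); S=(x>.48)&(x<.65)&(y>-.42)&(y<-.05)
    Y=(h>=24)&(h<=33)&(s>120)&(v>90)
    br=(h>=14)&(h<=32)&(s>60)
    for nm,m in dict(bar=R&Y&(z>.129)&(z<.145),brass=R&br&(z>.113)&(z<.125),green=R&(h>45)&(h<90)&(s>50)&(z>.113)&(z<.125),
        black=R&(v<70)&(z>.113)&(z<.125)&(x>.57),knob=R&(z>.165),pivot=R&(s<70)&(z>.12)&(z<.15)&(x<.52),walls=R&(z>.064)&(z<.076),
        backrest=S&(z>.062)&(z<.074)&(x<.568),ybox=S&(z>.062)&(x>.57)&(y>-.23),bbox=S&(z>.062)&(x>.57)&(y<-.23),lip=S&(z>.015)&(z<.028)&(x>.592)&(y>-.31)&(y<-.18),floor=S&(z>.006)&(z<.017)&(x>.565)&(x<.6)&(y>-.31)&(y<-.18), can=(z>.17)&(x>.6)&(y>-.05)&(y<.1)).items():
        if m.sum()>5: print(n,nm,*line(P[m]))
E
```

```text
side bar [0.5585 0.153 ] ang 167.9 len 0.143 z 0.1327 295
side brass [0.5614 0.1483] ang -107.7 len 0.091 z 0.1178 104
side green [0.5143 0.159 ] ang 75.8 len 0.083 z 0.1176 63
side black [0.6061 0.1356] ang -104.9 len 0.085 z 0.1177 51
side knob [0.6199 0.1407] ang -101.6 len 0.017 z 0.1711 48
side pivot [0.4749 0.1722] ang -106.3 len 0.025 z 0.1346 92
side walls [0.5496 0.1406] ang 152.4 len 0.172 z 0.0681 498
side backrest [ 0.5519 -0.2415] ang -89.6 len 0.293 z 0.0662 457
side ybox [ 0.5844 -0.1399] ang -89.5 len 0.044 z 0.0691 199
side bbox [ 0.5857 -0.3501] ang -89.4 len 0.043 z 0.0694 263
side lip [ 0.6025 -0.2451] ang -89.8 len 0.128 z 0.0194 264
side floor [ 0.5879 -0.2452] ang -90.4 len 0.127 z 0.0106 577
side can [0.7842 0.0045] ang -134.9 len 0.054 z 0.1842 467
top bar [0.5616 0.1558] ang 167.6 len 0.149 z 0.1356 490
top brass [0.5662 0.1527] ang 76.6 len 0.089 z 0.1204 143
top green [0.5169 0.1638] ang 76.1 len 0.087 z 0.1205 121
top black [0.6095 0.1408] ang 76.4 len 0.086 z 0.1201 122
top knob [0.6216 0.1428] ang -63.2 len 0.017 z 0.1748 64
top pivot [0.4763 0.1744] ang -127.6 len 0.023 z 0.1395 116
top walls [0.5585 0.1526] ang -80.3 len 0.147 z 0.0702 487
top backrest [ 0.5546 -0.2373] ang 90.4 len 0.292 z 0.0681 423
top ybox [ 0.5869 -0.1372] ang 91.5 len 0.044 z 0.0721 181
top bbox [ 0.5881 -0.3468] ang 90.4 len 0.044 z 0.0714 188
top lip [ 0.6043 -0.2452] ang 91.0 len 0.127 z 0.0211 224
top floor [ 0.5871 -0.2455] ang 90.1 len 0.127 z 0.0125 547
top can [0.7859 0.0075] ang -175.1 len 0.054 z 0.1886 616
```

```bash
cat >> h.py <<'E'
from scipy.spatial.transform import Rotation as Ro
YAW=np.radians(-13.5); Pv=np.array([.4756,.1733])
def tool(yaw,tilt=0):  # tool y at yaw, z down, then leaned by tilt (plate top towards -x)
    z=np.array([np.sin(tilt)*np.cos(yaw),np.sin(tilt)*np.sin(yaw),-np.cos(tilt)])
    y=np.array([np.cos(tilt)*np.cos(yaw),np.cos(tilt)*np.sin(yaw),np.sin(tilt)])
    return Ro.from_matrix(np.stack([np.cross(y,z),y,z],1))
def B(th,d,z):
    return [*(Pv+.15*np.array([np.cos(th),np.sin(th)])-d*np.array([-np.sin(th),np.cos(th)])),z]
def rel(*W):
    s=arm.observe(); R=Ro.from_quat(s["tcp_rot"]); print("at",s["position"].round(4),"t",s["clock"],"F",s["contact_force"].round(1))
    for p,r in W: print(np.array(p).round(4),"->",R.inv().apply(np.array(p)-s["position"]).round(4),(R.inv()*r).as_rotvec().round(3))
E
python3 -c "
from h import *
rel((B(-.2136,.05,.24),tool(YAW)))"
```

```text
at [0.1826 0.5972 0.239 ] t 0.1 F [-0.3  0.6 -0.7]
[0.6116 0.0926 0.24  ] -> [-5.578e-01 -3.571e-01 -5.000e-04] [-1.00e-03  1.00e-03  1.51e+00]
```
Path straight proportionally in pos; 11 rows at .0625. Rows with target directly. First call 5 rows targeting final.

Careful with the scale: shifts go in units of 50 mm and turns go in units of 0.2 rad. That gives: -0.25 m is -5, -0.2 m is -4, 0.75 rad is 3.75.

Emit:
inch_along(
  deltas=[
    [[-1, -0.6, 0, 0, 0, 0.75], [-2, -1.3, 0, 0, 0, 1.5], [-3, -1.92, 0, 0, 0, 2.25], [-4, -2.56, 0, 0, 0, 3], [-5, -3.2, 0, 0, 0, 3.75]],
  ],
  jaw=0,
  grip_force=10,
)

```text
clock: 0.72
position: [0.3759, 0.3699, 0.2395]
tcp_rot: [0.502, 0.865, -0.0, -0.0]
contact_force: [1.1, -0.1, -0.2]
width: 0.041
grasp_force: 0.0
```

```bash
python3 -c "
from h import *
rel((B(-.2136,.05,.24),tool(YAW)))"
```

```text
at [0.3759 0.3699 0.2395] t 0.725 F [ 1.1 -0.1 -0.2]
[0.6116 0.0926 0.24  ] -> [-0.3577  0.067  -0.0005] [-0.     0.     0.755]
```

Emit:
inch_along(
  deltas=[
    [[-1.2, 0.22, 0, 0, 0, 0.75], [-2.4, 0.44, 0, 0, 0, 1.5], [-3.6, 0.66, 0, 0, 0, 2.25], [-4.8, 0.88, 0, 0, 0, 3], [-6, 1.12, 0, 0, 0, 3.75]],
  ],
)

```text
clock: 1.35
position: [0.5745, 0.138, 0.2395]
tcp_rot: [0.784, 0.621, -0.0, -0.0]
contact_force: [-0.2, 0.7, -0.5]
width: 0.0007
grasp_force: 0.0
```

```bash
python3 -c "
from h import *
rel((B(-.2136,.05,.24),tool(YAW)),(B(-.2136,.05,.162),tool(YAW)))"
```

```text
at [0.5745 0.138  0.2395] t 1.35 F [-0.2  0.7 -0.5]
[0.6116 0.0926 0.24  ] -> [-0.0357  0.0465 -0.0006] [-0.     0.     0.004]
[0.6116 0.0926 0.162 ] -> [-0.0357  0.0465  0.0774] [-0.     0.     0.004]
```

To row units: 0.078 m is 1.56, 0.046 m is 0.92, 0.004 rad is 0.02.

Emit:
inch_along(
  deltas=[
    [[-0.72, 0.92, 0, 0, 0, 0.02], [-0.72, 0.92, 0.6, 0, 0, 0.02], [-0.72, 0.92, 1.56, 0, 0, 0.02], [-0.72, 0.92, 1.56, 0, 0, 0.02]],
  ],
)

```text
clock: 1.85
position: [0.6075, 0.0938, 0.1581]
tcp_rot: [0.784, 0.621, -0.004, -0.002]
contact_force: [-0.7, 0.3, 0.1]
width: 0.0003
grasp_force: 0.0
```

```bash
python3 -c "
from h import *
rel(*[(B(t,.021,.162),tool(YAW)) for t in np.r_[-.2136:1.22:9j]])"
```

```text
at [0.6075 0.0938 0.1581] t 1.85 F [-0.7  0.3  0.1]
[0.6177 0.121  0.162 ] -> [ 0.0288  0.0037 -0.0041] [-0.008  0.003  0.005]
[0.6248 0.1472 0.162 ] -> [ 0.0559  0.0046 -0.0041] [-0.008  0.003  0.005]
[0.6271 0.1742 0.162 ] -> [ 0.0827  0.0006 -0.0042] [-0.008  0.003  0.005]
[0.6245 0.2011 0.162 ] -> [ 0.1084 -0.008  -0.0042] [-0.008  0.003  0.005]
[0.6171 0.2272 0.162 ] -> [ 0.1321 -0.0211 -0.0042] [-0.008  0.003  0.005]
[0.6053 0.2516 0.162 ] -> [ 0.1531 -0.0383 -0.0041] [-0.008  0.003  0.005]
[0.5892 0.2735 0.162 ] -> [ 0.1707 -0.0589 -0.004 ] [-0.008  0.003  0.005]
[0.5695 0.2921 0.162 ] -> [ 0.1844 -0.0823 -0.0038] [-0.008  0.003  0.005]
[0.5469 0.3069 0.162 ] -> [ 0.1937 -0.1077 -0.0037] [-0.008  0.003  0.005]
```

To row units: 0.108 m is 2.16, 0.082 m is 1.64.

Emit:
inch_along(
  deltas=[
    [[0.56, 0, 0, 0, 0, 0], [1.1, 0.02, 0, 0, 0, 0], [1.64, -0.06, 0, 0, 0, 0], [2.16, -0.24, 0, 0, 0, 0], [2.62, -0.5, 0, 0, 0, 0]],
  ],
)

```text
clock: 2.48
position: [0.6164, 0.2289, 0.1638]
tcp_rot: [0.783, 0.622, 0.001, 0.0]
contact_force: [-0.9, -1.0, 0.6]
width: 0.0003
grasp_force: 0.5
```

```bash
python3 -c "
from h import *
rel(*[(B(t,.021,.162),tool(YAW)) for t in np.r_[-.2136:1.22:9j][4:]])"
```

```text
at [0.6164 0.2289 0.1638] t 2.475 F [-0.9 -1.   0.6]
[0.6171 0.2272 0.162 ] -> [-0.0015  0.0011  0.0018] [ 0.001 -0.001  0.006]
[0.6053 0.2516 0.162 ] -> [ 0.0196 -0.016   0.0018] [ 0.001 -0.001  0.006]
[0.5892 0.2735 0.162 ] -> [ 0.0372 -0.0366  0.0018] [ 0.001 -0.001  0.006]
[0.5695 0.2921 0.162 ] -> [ 0.0509 -0.06    0.0017] [ 0.001 -0.001  0.006]
[0.5469 0.3069 0.162 ] -> [ 0.0602 -0.0854  0.0017] [ 0.001 -0.001  0.006]
```

To row units: -0.087 m is -1.74, 0.062 m is 1.24.

Emit:
inch_along(
  deltas=[
    [[0.42, -0.34, 0, 0, 0, 0], [0.78, -0.76, 0, 0, 0, 0], [1.04, -1.22, 0, 0, 0, 0], [1.24, -1.74, 0, 0, 0, 0], [1.24, -1.74, 0, 0, 0, 0]],
  ],
)

```text
clock: 3.1
position: [0.5448, 0.3093, 0.1636]
tcp_rot: [0.783, 0.622, 0.001, 0.0]
contact_force: [0.2, 0.2, 0.2]
width: 0.0005
grasp_force: 0.0
```

```bash
python3 - <<'E'
from h import *
f=arm.grab_frame("top"); P=pts(f); hsv=cv2.cvtColor(f["color"],cv2.COLOR_RGB2HSV); h,s,v=np.moveaxis(hsv,-1,0); x,y,z=np.moveaxis(P,-1,0)
cv2.imwrite("pics/top1.png",f["color"][:,:,::-1])
f=arm.grab_frame("side"); P=pts(f); hsv=cv2.cvtColor(f["color"],cv2.COLOR_RGB2HSV); h,s,v=np.moveaxis(hsv,-1,0); x,y,z=np.moveaxis(P,-1,0)
m=(h>=24)&(h<=33)&(s>120)&(z>.125)&(z<.145)&(x>.4)&(x<.68)&(y>.05)&(y<.36)
p=P[m][:,:2]; print(len(p)); a=np.arctan2(*(p-Pv).T[::-1]); print(np.percentile(a-YAW,[10,50,90]), p.min(0),p.max(0))
rel()
E
```

```text
0Traceback (most recent call last):
  File "<stdin>", line 6, in <module>
    return _quantile_unchecked(
        a, q, axis, out, overwrite_input, method, keepdims, weights)
    return _ureduce(a,
                    func=_quantile_ureduce_func,
    ...<5 lines>...
                    overwrite_input=overwrite_input,
                    method=method)
    r = func(a, **kwargs)
    result = _quantile(arr,
                       quantiles=q,
    ...<2 lines>...
                       out=out,
                       weights=wgt)
    slices_having_nans = np.isnan(arr[-1, ...])
                                  ~~~^^^^^^^^^
IndexError: index -1 is out of bounds for axis 0 with size 0
```

View pics/top1.png

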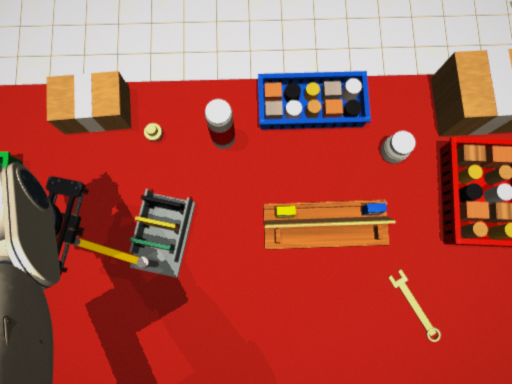

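The top view shows the bar swung from (143,262) to (78,243), clear of the plates; brass at (155,222) is undisturbed. I'll back off, rise, then re-measure brass.

To row units: 0.02 m is 0.4, -0.15 m is -3.

Emit:
inch_along(
  deltas=[
    [[-0.2, 0.4, 0, 0, 0, 0], [-0.2, 0.4, -1, 0, 0, 0], [-1.2, 0.4, -1.8, 0, 0, 0], [-2.2, 0.4, -1.8, 0, 0, 0], [-3, 0.4, -1.8, 0, 0, 0]],
  ],
  jaw=0.036,
)

```text
clock: 3.82
position: [0.5318, 0.154, 0.2528]
tcp_rot: [0.784, 0.621, 0.001, 0.001]
contact_force: [0.5, 0.1, -0.4]
width: 0.0357
grasp_force: 0.0
```

```bash
python3 - <<'E'
from h import *
for n in ("side","top"):
    f=arm.grab_frame(n); P=pts(f); h,s,v=np.moveaxis(cv2.cvtColor(f["color"],cv2.COLOR_RGB2HSV).astype(int),-1,0); x,y,z=np.moveaxis(P,-1,0)
    m=(h>=14)&(h<=32)&(s>60)&(z>.113)&(z<.126)&(x>.53)&(x<.6)&(y>.08)&(y<.22)
    p=P[m]; print(n,len(p), p.mean(0).round(4) if len(p) else "", p.min(0).round(3), p.max(0).round(3))
rel(([.5638,.1505,.24],tool(YAW)),([.5638,.1505,.107],tool(YAW)))
E
```

```text
side 93 [0.5599 0.1448 0.1173] [0.548 0.107 0.113] [0.573 0.192 0.121]
top 95 [0.5589 0.135  0.1207] [0.55  0.11  0.113] [0.568 0.163 0.125]
at [0.531  0.1527 0.2521] t 3.925 F [0.3 0.  1.2]
[0.5638 0.1505 0.24  ] -> [0.0055 0.0324 0.0121] [0.    0.001 0.001]
[0.5638 0.1505 0.107 ] -> [0.0057 0.0324 0.1451] [0.    0.001 0.001]
```

Emit:
inch_along(
  deltas=[
    [[0.12, 0.64, 0, 0, 0, 0], [0.12, 0.64, 0, 0, 0, 0], [0.12, 0.64, 1, 0, 0, 0], [0.12, 0.64, 1.8, 0, 0, 0], [0.12, 0.64, 2.2, 0, 0, 0]],
  ],
)

```text
clock: 4.55
position: [0.5618, 0.1553, 0.1392]
tcp_rot: [0.784, 0.621, -0.002, -0.001]
contact_force: [-0.1, 0.3, -0.5]
width: 0.0361
grasp_force: 0.0
```

```bash
python3 - <<'E'
from h import *
f=arm.grab_frame("side"); cv2.imwrite("pics/side2.png",cv2.resize(f["color"][90:230,90:240,::-1],None,fx=4,fy=4,interpolation=cv2.INTER_CUBIC))
rel(([.5638,.1505,.107],tool(YAW)))
E
```

```text
at [0.5609 0.1551 0.1374] t 4.6 F [-0.4 -0.6 -1.9]
[0.5638 0.1505 0.107 ] -> [-0.0037  0.0041  0.0304] [-0.006  0.003  0.005]
```

View pics/side2.png

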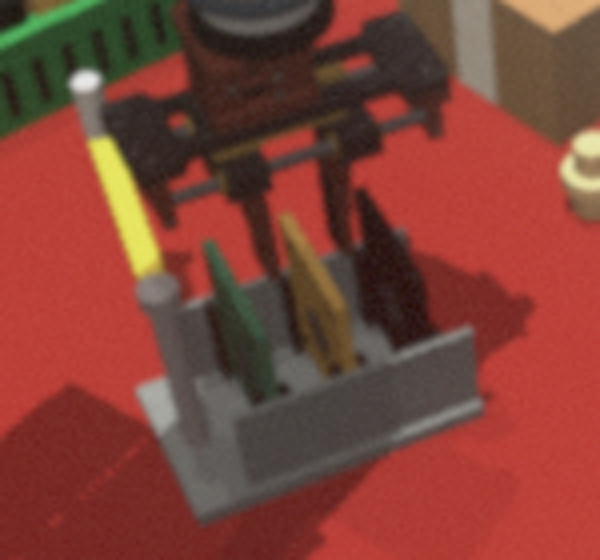

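The crop shows the fingertips at (275,275) and (345,245), straddling the brass top edge at its middle (318,265). I'll lower and close.

To row units: 0.03 m is 0.6, 0.02 m is 0.4.

Emit:
inch_along(
  deltas=[
    [[-0.06, 0.04, 0.4, 0, 0, 0], [-0.06, 0.04, 0.6, 0, 0, 0], [-0.06, 0.04, 0.6, 0, 0, 0]],
  ],
)

```text
clock: 4.97
position: [0.5641, 0.1524, 0.1114]
tcp_rot: [0.784, 0.621, -0.001, -0.0]
contact_force: [-0.3, -0.1, -0.3]
width: 0.0361
grasp_force: 0.0
```

Emit:
inch_along(
  deltas=[
    [[0, 0, 0, 0, 0, 0], [0, 0, 0, 0, 0, 0], [0, 0, 0, 0, 0, 0], [0, 0, 0, 0, 0, 0]],
  ],
  jaw=0,
  grip_force=30,
)

```text
clock: 5.48
position: [0.5645, 0.1526, 0.1122]
tcp_rot: [0.784, 0.621, 0.0, 0.0]
contact_force: [-0.8, 1.4, 3.3]
width: 0.008
grasp_force: 30.0
```

To row units: -0.085 m is -1.7, -0.065 m is -1.3.

Emit:
inch_along(
  deltas=[
    [[0, 0, -0.2, 0, 0, 0], [0, 0, -0.5, 0, 0, 0], [0, 0, -0.9, 0, 0, 0], [0, 0, -1.3, 0, 0, 0], [0, 0, -1.7, 0, 0, 0]],
  ],
  grip_force=40,
)

```text
clock: 6.1
position: [0.5645, 0.1524, 0.1983]
tcp_rot: [0.784, 0.621, 0.0, 0.0]
contact_force: [0.3, 0.8, -2.6]
width: 0.0078
grasp_force: 40.0
```

Emit:
inch_along(
  deltas=[
    [[0, 0, -0.6, 0, 0, 0], [0, 0, -1.2, 0, 0, 0], [0, 0, -1.2, 0, 0, 0], [0, 0, -1.2, 0, 0, 0]],
  ],
)

```text
clock: 6.6
position: [0.5638, 0.1523, 0.256]
tcp_rot: [0.784, 0.621, -0.0, -0.0]
contact_force: [0.1, 0.3, -3.4]
width: 0.0077
grasp_force: 40.0
```

```bash
python3 - <<'E'
from h import *
f=arm.grab_frame("side"); cv2.imwrite("pics/side3.png",cv2.resize(f["color"][60:230,90:240,::-1],None,fx=3.5,fy=3.5,interpolation=cv2.INTER_CUBIC))
P=pts(f); h,s,v=np.moveaxis(cv2.cvtColor(f["color"],cv2.COLOR_RGB2HSV).astype(int),-1,0); x,y,z=np.moveaxis(P,-1,0)
m=(h>=12)&(h<=30)&(s>70)&(z>.12)&(z<.28)&(x>.53)&(x<.6)&(y>.08)&(y<.22); p=P[m]
s=arm.observe(); R=Ro.from_quat(s["tcp_rot"]); l=R.inv().apply(p-s["position"])
print(len(p),np.percentile(l,[1,50,99],axis=0).round(4))
rel()
E
```

```text
417 [[-0.0487 -0.0064 -0.012 ]
 [-0.0304 -0.0049  0.0368]
 [ 0.0259  0.0076  0.0995]]
at [0.5635 0.1522 0.2555] t 6.65 F [ 0.1 -0.  -2.3]
```

View pics/side3.png

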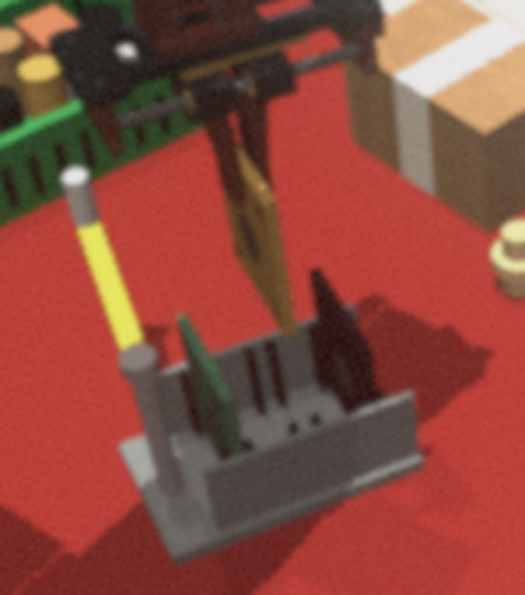

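The plate is out and held straight between the pads, and green and black are still in place at (210,390) and (345,340). Now I'll carry it to the stand.

```bash
cat >> h.py <<'E'
def place(dx=0,dz=0,y=-.241,sx=.5734,L=.102):
    T=np.radians(18); return ([sx+.004-L*np.sin(T)+dx,y,.013+L*np.cos(T)+dz],tool(np.radians(.3),T))
E
python3 -c "
from h import *
rel(place(.005,.13))"
```

```text
at [0.5635 0.1522 0.2555] t 6.65 F [ 0.1 -0.  -2.3]
[ 0.5509 -0.241   0.24  ] -> [-0.3857  0.0774  0.0157] [-0.315  0.038 -0.233]
```

To row units: -0.23 m is -4.6, -0.18 m is -3.6, -0.24 rad is -1.2.

Emit:
inch_along(
  deltas=[
    [[-0.6, 0.12, 0, 0, 0, 0], [-1.6, 0.32, 0, -0.3, 0.035, -0.2], [-2.6, 0.52, 0, -0.6, 0.07, -0.45], [-3.6, 0.72, 0, -0.9, 0.105, -0.65], [-4.6, 0.92, 0.1, -1.2, 0.14, -0.9]],
  ],
)

```text
clock: 7.28
position: [0.5559, -0.0833, 0.2505]
tcp_rot: [0.718, 0.685, 0.085, 0.085]
contact_force: [1.0, -0.4, -3.1]
width: 0.0077
grasp_force: 40.0
```

```bash
python3 -c "
from h import *
rel(place(.005,.13))"
```

```text
at [ 0.5559 -0.0833  0.2505] t 7.275 F [ 1.  -0.4 -3.1]
[ 0.5509 -0.241   0.24  ] -> [-1.578e-01 -1.000e-04  9.900e-03] [-0.073  0.009 -0.051]
```

Emit:
inch_along(
  deltas=[
    [[-1, 0, 0.06, -0.15, 0.02, -0.1], [-2, 0, 0.12, -0.3, 0.04, -0.2], [-2.8, 0, 0.2, -0.365, 0.045, -0.255], [-3.16, 0, 0.2, -0.365, 0.045, -0.255], [-3.16, 0, 0.2, -0.365, 0.045, -0.255]],
  ],
)

```text
clock: 7.9
position: [0.5505, -0.2408, 0.2393]
tcp_rot: [0.698, 0.699, 0.111, 0.109]
contact_force: [-0.1, 0.0, -3.3]
width: 0.0077
grasp_force: 40.0
```

Emit:
inch_along(
  deltas=[
    [[0, 0, 0, 0, 0, 0]],
  ],
)

```text
clock: 8.02
position: [0.5509, -0.239, 0.24]
tcp_rot: [0.697, 0.7, 0.111, 0.109]
contact_force: [-0.7, 0.2, -2.8]
width: 0.0078
grasp_force: 40.0
```

```bash
python3 - <<'E'
from h import *
for n in("side","top"):
    f=arm.grab_frame(n)
    P=pts(f); h,s,v=np.moveaxis(cv2.cvtColor(f["color"],cv2.COLOR_RGB2HSV).astype(int),-1,0); x,y,z=np.moveaxis(P,-1,0)
    m=(h>=12)&(h<=30)&(s>70)&(z>.11)&(z<.26)&(x>.5)&(x<.63)&(y>-.31)&(y<-.17); p=P[m]
    s=arm.observe(); R=Ro.from_quat(s["tcp_rot"]); l=R.inv().apply(p-s["position"])
    print(n,len(p),np.percentile(l,[1,50,99],axis=0).round(4).tolist(),"world",p.min(0).round(3),p.max(0).round(3))
    if n=="side": cv2.imwrite("pics/side4.png",cv2.resize(f["color"][130:360,180:380,::-1],None,fx=2.5,fy=2.5,interpolation=cv2.INTER_CUBIC))
rel(place(.005,.13),place(.005,.03),place(.005,.01))
E
```

```text
side 442 [[-0.0467, -0.0148, -0.0099], [-0.0289, -0.0061, 0.0278], [0.0256, 0.0039, 0.0932]] world [ 0.539 -0.286  0.142] [ 0.583 -0.205  0.252]
top 245 [[0.0, -0.0039, -0.0107], [0.0328, 0.0036, 0.0344], [0.0463, 0.0046, 0.1005]] world [ 0.545 -0.243  0.143] [ 0.586 -0.192  0.252]
at [ 0.5514 -0.2388  0.2405] t 8.125 F [ 0.7  0.4 -2.5]
[ 0.5509 -0.241   0.24  ] -> [-0.0022 -0.0006  0.0003] [-0.001 -0.001 -0.001]
[ 0.5509 -0.241   0.14  ] -> [-0.0024 -0.0315  0.0955] [-0.001 -0.001 -0.001]
[ 0.5509 -0.241   0.12  ] -> [-0.0024 -0.0376  0.1145] [-0.001 -0.001 -0.001]
```

View pics/side4.png

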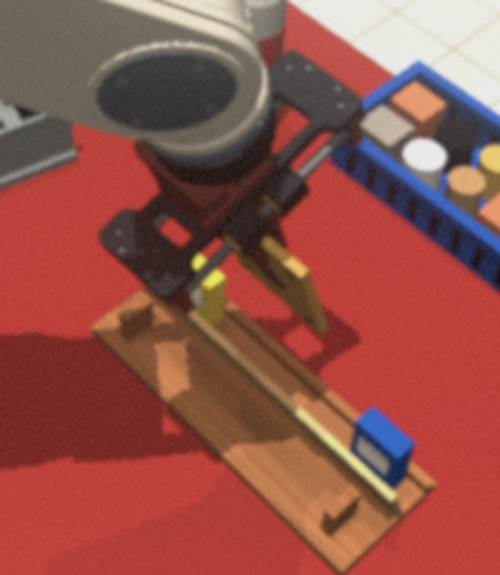

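The plate is held tilted above the channel (lower edge at about (320,330) in the crop), with the boxes at (210,290) and (380,445) well to either side. Lowering it.

Emit:
inch_along(
  deltas=[
    [[-0.04, -0.16, 0.48, 0, 0, 0], [-0.04, -0.34, 1, 0, 0, 0], [-0.04, -0.48, 1.5, 0, 0, 0], [-0.04, -0.62, 1.9, 0, 0, 0], [-0.04, -0.7, 2.14, 0, 0, 0]],
  ],
)

```text
clock: 8.75
position: [0.5511, -0.2407, 0.1274]
tcp_rot: [0.697, 0.7, 0.111, 0.11]
contact_force: [-0.2, -0.8, -2.5]
width: 0.0076
grasp_force: 40.0
```

Emit:
inch_along(
  deltas=[
    [[0, 0, 0, 0, 0, 0], [0, 0, 0, 0, 0, 0]],
  ],
)

```text
clock: 9.0
position: [0.5519, -0.2418, 0.1292]
tcp_rot: [0.697, 0.699, 0.111, 0.111]
contact_force: [0.2, -0.6, -2.4]
width: 0.0079
grasp_force: 40.0
```

```bash
python3 - <<'E'
from h import *
f=arm.grab_frame("side"); P=pts(f); h,s,v=np.moveaxis(cv2.cvtColor(f["color"],cv2.COLOR_RGB2HSV).astype(int),-1,0); x,y,z=np.moveaxis(P,-1,0)
cv2.imwrite("pics/side5.png",cv2.resize(f["color"][200:350,210:360,::-1],None,fx=4,fy=4,interpolation=cv2.INTER_CUBIC))
rel(place(.005,.01),place(0,.01),place(0,0))
E
```

```text
at [ 0.552  -0.242   0.1294] t 9.05 F [ 0.3 -0.4 -2.2]
[ 0.5509 -0.241   0.12  ] -> [ 0.001  -0.004   0.0086] [ 0.002  0.001 -0.002]
[ 0.5459 -0.241   0.12  ] -> [ 0.001  -0.0087  0.0071] [ 0.002  0.001 -0.002]
[ 0.5459 -0.241   0.11  ] -> [ 0.001  -0.0118  0.0166] [ 0.002  0.001 -0.002]
```

View pics/side5.png

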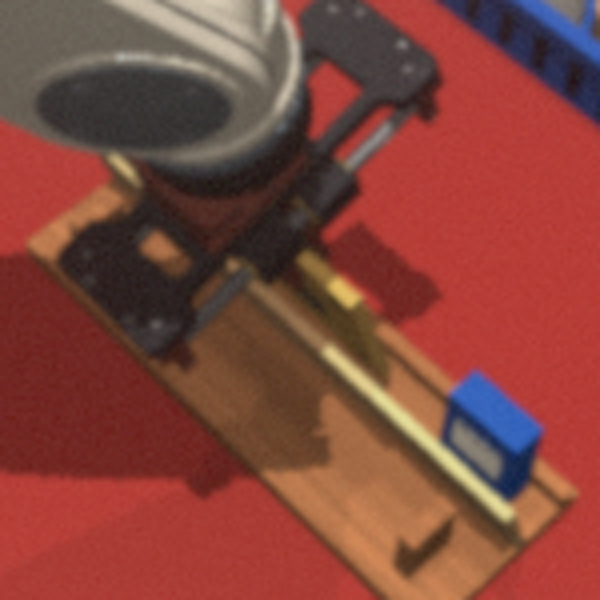

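The plate's foot is in the channel at (380,370), in front of the backrest and well clear of the blue box at (490,430). Next are small contact steps.

To row units: 0.013 m is 0.26, 0.012 m is 0.24.

Emit:
inch_along(
  deltas=[
    [[0, -0.06, 0.16, 0, 0, 0], [0, -0.1, 0.24, 0, 0, 0], [0, -0.14, 0.26, 0, 0, 0], [0, -0.14, 0.26, 0, 0, 0]],
  ],
)

```text
clock: 9.55
position: [0.5484, -0.2417, 0.1136]
tcp_rot: [0.697, 0.699, 0.111, 0.11]
contact_force: [-0.5, 0.5, -3.0]
width: 0.0077
grasp_force: 40.0
```

```bash
python3 -c "
from h import *
rel(place(0,0))"
```

```text
at [ 0.5484 -0.2417  0.1136] t 9.55 F [-0.5  0.5 -3. ]
[ 0.5459 -0.241   0.11  ] -> [ 0.0007 -0.0035  0.0027] [-0.    -0.    -0.002]
```

To row units: -0.002 m is -0.04, 0.002 m is 0.04.

Emit:
inch_along(
  deltas=[
    [[0, -0.02, 0.02, 0, 0, 0], [0, -0.04, 0.04, 0, 0, 0], [0, -0.04, 0.04, 0, 0, 0]],
  ],
)

```text
clock: 9.93
position: [0.5474, -0.2418, 0.1114]
tcp_rot: [0.697, 0.699, 0.111, 0.11]
contact_force: [0.8, -0.7, -2.9]
width: 0.0074
grasp_force: 40.0
```

Emit:
inch_along(
  deltas=[
    [[0, -0.02, 0.02, 0, 0, 0], [0, -0.02, 0.02, 0, 0, 0], [0, -0.02, 0.02, 0, 0, 0]],
  ],
)

```text
clock: 10.3
position: [0.5474, -0.2421, 0.1105]
tcp_rot: [0.697, 0.699, 0.111, 0.111]
contact_force: [3.2, -0.7, -1.0]
width: 0.008
grasp_force: 40.0
```

To row units: 0.001 m is 0.02.

Emit:
inch_along(
  deltas=[
    [[0, 0, 0.02, 0, 0, 0], [0, 0, 0.02, 0, 0, 0], [0, 0, 0.02, 0, 0, 0]],
  ],
)

```text
clock: 10.68
position: [0.5476, -0.2422, 0.1102]
tcp_rot: [0.697, 0.699, 0.111, 0.111]
contact_force: [-0.9, 0.4, 6.8]
width: 0.0078
grasp_force: 40.0
```

Emit:
inch_along(
  deltas=[
    [[0, 0, 0.02, 0, 0, 0], [0, 0, 0.02, 0, 0, 0], [0, 0, 0.02, 0, 0, 0]],
  ],
)

```text
clock: 11.05
position: [0.5477, -0.2422, 0.1101]
tcp_rot: [0.697, 0.699, 0.112, 0.111]
contact_force: [-7.5, 0.6, 18.2]
width: 0.0079
grasp_force: 40.0
```

To row units: -0.0015 m is -0.03, -0.001 m is -0.02.

Emit:
inch_along(
  deltas=[
    [[0, -0.02, -0.03, 0, 0, 0], [0, -0.02, -0.03, 0, 0, 0]],
  ],
  grip_force=10,
)

```text
clock: 11.3
position: [0.547, -0.2423, 0.1102]
tcp_rot: [0.697, 0.699, 0.112, 0.112]
contact_force: [3.8, 0.2, 2.0]
width: 0.0079
grasp_force: 10.0
```

Emit:
inch_along(
  deltas=[
    [[0, 0, 0, 0, 0, 0], [0, 0, 0, 0, 0, 0], [0, 0, 0, 0, 0, 0]],
  ],
  jaw=0.014,
  grip_force=3,
)

```text
clock: 11.68
position: [0.5454, -0.2415, 0.1089]
tcp_rot: [0.697, 0.699, 0.111, 0.11]
contact_force: [-0.3, 0.3, -1.0]
width: 0.0138
grasp_force: 0.0
```

To row units: -0.06 m is -1.2, -0.03 m is -0.6.

Emit:
inch_along(
  deltas=[
    [[0, 0, 0, 0, 0, 0], [0, 0, 0, 0, 0, 0], [0, 0, -0.2, 0, 0, 0], [0, 0, -0.6, 0, 0, 0], [0, 0, -1.2, 0, 0, 0]],
  ],
  jaw=0.03,
)

```text
clock: 12.3
position: [0.5268, -0.2417, 0.1669]
tcp_rot: [0.697, 0.7, 0.111, 0.11]
contact_force: [-0.4, 0.2, -0.7]
width: 0.03
grasp_force: 0.0
```

Emit:
inch_along(
  deltas=[
    [[0, 0, -1, 0, 0, 0], [0, 0, -2, 0, 0, 0], [0, -1, -2.4, 0, 0, 0], [0, -2, -2.4, 0, 0, 0], [0, -2.8, -2.4, 0, 0, 0]],
  ],
)

```text
clock: 12.92
position: [0.3553, -0.242, 0.2376]
tcp_rot: [0.697, 0.699, 0.111, 0.111]
contact_force: [0.5, -0.4, -0.0]
width: 0.0298
grasp_force: 0.0
```

Emit:
inch_along(
  deltas=[
    [[0, 0, 0, 0, 0, 0], [0, 0, 0, 0, 0, 0], [0, 0, 0, 0, 0, 0]],
  ],
)

```text
clock: 13.3
position: [0.3583, -0.2429, 0.2379]
tcp_rot: [0.697, 0.7, 0.111, 0.111]
contact_force: [0.5, -0.0, -0.4]
width: 0.0299
grasp_force: 0.0
```

```bash
python3 - <<'E'
from h import *
o=[]
for n in("side","top"):
    f=arm.grab_frame(n); P=pts(f); h,s,v=np.moveaxis(cv2.cvtColor(f["color"],cv2.COLOR_RGB2HSV).astype(int),-1,0); x,y,z=np.moveaxis(P,-1,0)
    p=P[(h>=12)&(h<=30)&(s>70)&(z>.08)&(z<.14)&(x>.5)&(x<.63)&(y>-.31)&(y<-.17)]
    if len(p): print(n,len(p),p.min(0).round(3),p.max(0).round(3),"top",p[p[:,2]>p[:,2].max()-.01].mean(0).round(3))
    for nm,m in dict(yb=(h>24)&(h<33)&(y>-.18),bb=(h>105)&(h<125)&(y<-.3)).items():
        q=P[m&(z>.062)&(z<.08)&(x>.56)&(x<.62)&(s>120)&(y>-.4)&(y<-.08)]; print(n,nm,len(q),q.mean(0).round(4) if len(q) else "")
    c=f["color"][60:380,90:400] if n=="side" else f["color"][90:310,60:410]
    o.append(cv2.resize(c[:,:,::-1],(400,int(400*c.shape[0]/c.shape[1]))))
o=[cv2.copyMakeBorder(i,0,420-i.shape[0],0,0,0) for i in o]
cv2.imwrite("pics/end.png",np.hstack(o)); rel()
E
```

```text
side 297 [ 0.538 -0.289  0.08 ] [ 0.558 -0.198  0.12 ] top [ 0.543 -0.245  0.115]
side yb 162 [ 0.5851 -0.1415  0.0701]
side bb 235 [ 0.5853 -0.3518  0.0695]
top 305 [ 0.541 -0.285  0.08 ] [ 0.563 -0.196  0.122] top [ 0.545 -0.241  0.117]
top yb 178 [ 0.5871 -0.1372  0.072 ]
top bb 166 [ 0.5885 -0.3456  0.0721]
at [ 0.358  -0.2426  0.2375] t 13.4 F [-0.4  0.   1.1]
```

View pics/end.png

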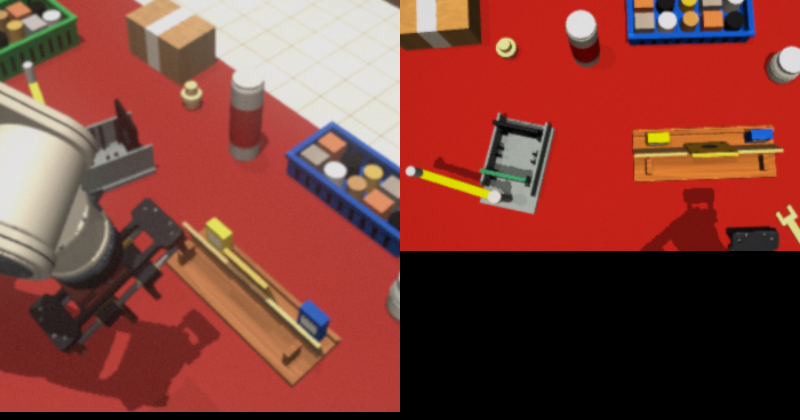

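The plate leans on the backrest: its top measures x 0.544, z 0.117–0.122, against an expected 0.543, 0.118. It sits centred between the boxes, which have not moved. Handing in.

```bash
python3 -c "
from cell import arm
print(arm.close_job())"
```

```text
the job is handed in; nothing more can be done
None
```

The job is handed in at about 13.4 s: the keeper bar is swung clear, and the brass plate leans on the order stand between the two boxes, which measured unmoved; the hand-in gave back no verdict.

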